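Show the camera the hidden sight glass

TASK

The bench camera cannot see the oil sight glass on the back of the gear unit. Swing the mirror arm in behind the gear unit until it rests at its stop, then turn the mirror by the grip bar on top of it until the camera, looking into the mirror, sees the sight glass in the middle of the glass, and finish while still holding the mirror at that angle, because it is sprung and folds back when let go. Do not knock the camera or the gear unit, and leave the other things on the bench where they are.

Things in the scene. Friction and masses are not known exactly. Their poses are not given: they have to be found in the camera images.
- inspection_plate: flat bright metal fixture plate with a grid of holes, 310 (x) x 470 (y) x 12 mm thick, fixed to the bench; origin at the centre of its underside, z up. On it stand the gear unit (against the fence along the plate's -x edge, the robot's side), the bench camera (its left, +y, end) and the post of the mirror arm (its back right corner, +x -y). The plate is never turned far: its +x points away from the robot within 0.2 rad.
- swing_pivot (a point): the vertical hinge axis of the mirror arm, on top of the steel post at plate x = 125, y = -195 mm; this point is at the arm's mid height, 149 mm above the bench. A horizontal steel arm, 18 mm wide, 10 mm thick (144 to 154 mm above the bench), runs from here to the mirror's spindle, 140 mm away. A 10 mm stop pin stands beside the arm 45 mm from the pivot.
- mirror_arm (a joint): swing of the mirror arm, rad: 0 when it lies against its stop, the arm then pointing along the plate's +y (so that the mirror stands behind the gear unit); grows counter-clockwise seen from above as the arm is swung out toward the robot; end at 1.6. It starts somewhere between 0.85 and 1.45 and stays where it is left (friction of about 0.12 N m).
- mirror (a joint): turn of the mirror about its vertical spindle at the arm's end, rad: 0 when folded, flat along the arm (with the arm at its stop the glass then faces the plate's -x); grows clockwise seen from above, up to 1.3, so that the glass turns from the gear unit toward the camera. A spring of about 0.03 N m at 0 rising to 0.1 N m at 1.3 folds it back to 0 when let go.
- mirror_grip (a point): centre of the black grip bar on top of the mirror's spindle, 190 mm above the bench, exactly on the spindle axis: 10 mm thick (x, along the line the glass faces), 46 mm long (y, along the mirror's width), 34 mm high (173 to 207 mm above the bench). It turns with the mirror. x axis = the way the glass faces, z up. Free space under the bar: 11 mm to a washer.
- mirror_face (a point): centre of the front of the mirror glass, 62 mm wide and 80 mm high, upright, 85 mm above the bench, 4 mm in front of the spindle axis (along x); x axis = outward normal of the glass, z up. The mirror hangs below the arm's end, 42 to 128 mm above the bench.
- bench_camera: small grey camera with a black lens on a short post, fixed at the plate's left end, 107 mm high above the bench; origin at the foot of its post, the camera looks along its own -x, toward the mirror spindle's place at the stop
- lens (a point): centre of the front of the camera's lens, 85 mm above the bench
- gear_unit: grey cast gear unit, about 88 (x, over its flanges) x 96 (y) x 111 mm high, standing on the plate with its top 123 mm above the bench; it is fixed, anywhere along the fence; origin at the centre of its foot, its back faces +x
- sight_glass (a point): centre of the round oil sight glass with a brass rim, 29 mm across, on the back (+x side) of the gear unit, 85 mm above the bench, level with the lens and the middle of the mirror. The camera sees it in the middle of the mirror when the outward normal of the glass halves the angle between the directions from the mirror face to the lens and to the sight glass.
- ink_drum_4: grey-green cylinder cartridge, 74 mm thick, 260 mm tall, standing at the front left of the bench; to be left alone
- spanner: small steel spanner, 138 mm long, 5 mm thick, lying on the inspection plate between the gear unit and the camera; to be left alone
- bolt: bolt with nut, 25 x 81 x 25 mm, lying on the inspection plate near its back left corner; to be left alone
- grease_tube: grease tube, 51 x 181 x 34 mm, lying left of the inspection plate; to be left alone
- tape_measure: tape measure, 38 x 90 x 64 mm, standing to the right of the plate; to be left alone
- pliers: pliers, 57 x 188 x 13 mm, lying to the right of the plate, in front; to be left alone

How it is judged:
By the outcome, as a careful person would: the job done as asked, in the order asked, and still so for the second after the job is handed in, while the arm keeps its last pose, push and grip.
It also fails if it takes over 32 s, if anything falls off the work surface, if the arm or the gripper's body presses on something with over 40 N, if the wrist force passes 120 N, or if a joint passes its speed limit or range.

ROBOT

A 7-joint arm with a two-finger parallel gripper is mounted at the origin on a cart in front of the work surface, level with it; the furniture and walls round the work are solid. World frame = base frame: x ahead of the robot, y to its left, z up, the work surface at z = 0. Lengths are in m, angles in rad, forces in N, time in s.
With the tool pointing down it reaches from about 0.4 to 0.9 m from the base axis. Payload 5.5 kg.
Tool frame: the origin (TCP) lies midway between the tips of the shut fingers; the grasp point (between the pads) lies 19 mm behind it; z points along the fingers, y is the line along which they close (so a half turn about z gives the same grasp; the last joint's range is limited). The gripper opens to 85 mm and grips with 20 to 120 N. Pads are 22 mm wide; open, the fingers measure 114 mm over their backs; the gripper's body (76 mm by 85 mm) begins 54 mm behind the grasp point. The pads swing forward as they close: fully open they stand 13 mm farther back than shut.
Start: joints at [1.577, 0.501, -0.427, 1.55, 0.221, 1.138, -0.21], TCP at [0.165, -0.629, 0.231] pointing down, gripper open.
Joint ranges: [-2.88, 2.88], [-0.31, 2.03], [-1.54, 1.56], [0.2, 2.42], [-1.41, 4.55], [0.19, 2.02], [-2.57, 2.57]. Speed limits (rad/s): [2.57, 2.57, 3.14, 3.14, 3.14, 3.14, 3.14].

INTERFACE

Orientations are given as a 3x3 rotation matrix whose columns are the frame's x, y, z axes.
In Python, from cell import * gives the robot as it stands. The module is installed in compiled form; this text tells all that it offers.
- The arm moves only by the tool arm_command, never from a script. Its argument "motion" is a list of rows, each a list of 7 numbers: the closure, from -1 (fully open) to 1 (shut), then the shift along the tool's x, y, z in m, then the turn, a rotation vector about the tool's x, y, z in rad. A call has exactly 8 rows; each row shifts and turns the commanded pose from where the row before left it, along the tool's axes as they then stand; what a row does not reach is not made up. A row lasts 1/8 s, in which the tool goes at most 62.5 mm and 10.7 degrees, less where a joint would pass 70% of its speed; a pose out of reach is approached as far as the arm can. A call is refused whole if a number of a shift passes 0.0625 or a number of a turn 0.188, either way. A call with a gripper value outside its range is refused whole. The fingers move at their own pace and stop on an object; the grip force is fixed at half the most. Time passes only in rows, so rows that do not move let the fingers close, or fill a call up. It gives the time, the measured TCP pose, the force, the opening and the grip force at its end, in the units of the state.
- get_obs(): the state, without advancing time (a new reading comes with each control period).
- grab_frame(name): name is "side" or "top" or "wrist"; returns (picture, depth): 420x560x3 uint8, red, green, blue; 420x560 float32, m along the optical axis (not along the pixel's ray), 0 where there is no reading.
- calibration(name): a dict with "vfov" (degrees; the focal length in pixels is half the picture's height over the tangent of half this angle, whatever the lens; pixels are square), "cx", "cy" (the principal point, pixels), "origin" and "attitude" of the camera in the world. Camera axes: x right, y down, z forward; pixel columns grow to the right and rows downward; lengths in m; the calibration is good to about 2 mm. The wrist camera is an equidistant fisheye: a pixel r from the principal point sees the ray r / f radians off the axis. A picture is of the moment at which its call begins: read the wrist's pose just before it. calibration takes no time and is no camera call; for the wrist camera it gives the pose at the moment of the call.
- finish_job(): hands the job in; it is judged then, once.
The state is a dict: "t": time; "joint_positions": joint angles; "qd": joint speeds; "tau": joint torques, N m; "ee_pos": TCP position; "eef_rot": TCP orientation; "wrist_force": force on the tool from outside, world axes, zero at the start; "torque": the same for the moment, N m; "finger_gap": finger opening in m; "grasp_force": force on a finger pad.
Only numpy, scipy, OpenCV 4.12 (cv2) and the standard library are available. Lean on these libraries where they do the work, as an engineer would, in place of code of your own. Each camera call takes 0.05 s, during which the arm holds its last target. There are 200 camera calls.

## Working session

There is one attempt and no reset: what is moved stays moved. The work goes in short steps, Python scripts to look and compute and a tool call to move; the robot and the scene stay as the last step left them, time stands still between calls to the robot, and variables do not carry over. Pictures are saved under pics/ and viewed, at most 10 in all, crops included, and the job is handed in when it is done.

Besides the shell and the picture viewer there is one more tool, called by a JSON object that holds its "method" and its "body", one argument or row to a line. arm_command: Moves the arm, as the interface text tells. Its arguments: {"type":"object","properties":{"motion":{"type":"array","items":{"type":"array","items":{"type":"number"}}}},"required":["motion"]}

```bash
mkdir -p pics; cat > h.py <<'E'
import numpy as np, cv2
from cell import *
def snap(n,f):
    c=calibration(n); p,d=grab_frame(n); np.savez('pics/'+f+'.npz',p=p,d=d,**c); cv2.imwrite('pics/'+f+'.png',p[:,:,::-1]); return p,d,c
def load(f): return np.load('pics/'+f+'.npz')
def pt(z,u,v,depth=None,height=None):
    d=z['d']; f=210/np.tan(np.radians(float(z['vfov']))/2)
    r=np.array([(u-float(z['cx']))/f,(v-float(z['cy']))/f,1]); R=z['attitude']; o=z['origin']; w=R@r
    if height is not None: return o+w*(height-o[2])/w[2]
    k=depth or float(np.median(d[int(v)-1:int(v)+2,int(u)-1:int(u)+2])); return o+w*k
E
python3 - <<'E'
from h import *
np.set_printoptions(precision=3,suppress=True)
o=get_obs();print(o)
for n in('top','side'):
    p,d,c=snap(n,n+'0');print(c)
E
```

```text
{'t': 0.0, 'joint_positions': array([ 1.577,  0.502, -0.427,  1.551,  0.221,  1.138, -0.21 ]), 'qd': array([-0.   ,  0.001,  0.001, -0.001,  0.001,  0.   ,  0.   ]), 'tau': array([  0.   , -56.951,  -5.816, -28.094,   0.011,   0.012,  -0.   ]), 'ee_pos': array([ 0.165, -0.628,  0.23 ]), 'eef_rot': array([[ 0.967,  0.254, -0.   ],
       [ 0.254, -0.967,  0.002],
       [ 0.   , -0.002, -1.   ]]), 'wrist_force': array([ 0.129, -0.451,  0.665]), 'torque': array([-0.062,  0.03 , -0.001]), 'grasp_force': 0.0, 'finger_gap': 0.08595995357606812}
{'vfov': 50.77301932222417, 'cx': 280.1409459224989, 'cy': 203.99683665296357, 'origin': array([0.299, 0.002, 1.338]), 'attitude': array([[-0.023, -0.986,  0.167],
       [-1.   ,  0.025,  0.01 ],
       [-0.014, -0.166, -0.986]])}
{'vfov': 45.0289651881079, 'cx': 274.3973513660261, 'cy': 212.1163265961474, 'origin': array([-0.087,  0.876,  0.995]), 'attitude': array([[-0.821, -0.371,  0.435],
       [-0.571,  0.511, -0.642],
       [ 0.016, -0.775, -0.632]])}
```

View pics/top0.png

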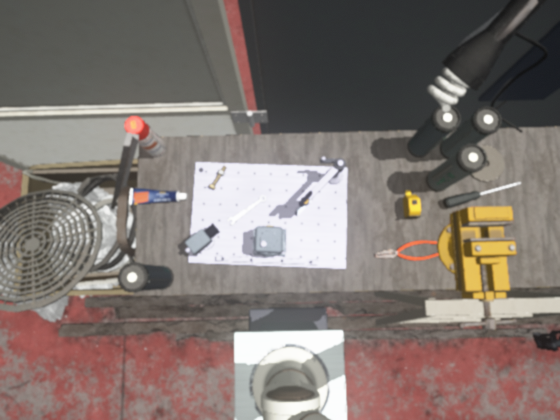

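View pics/side0.png

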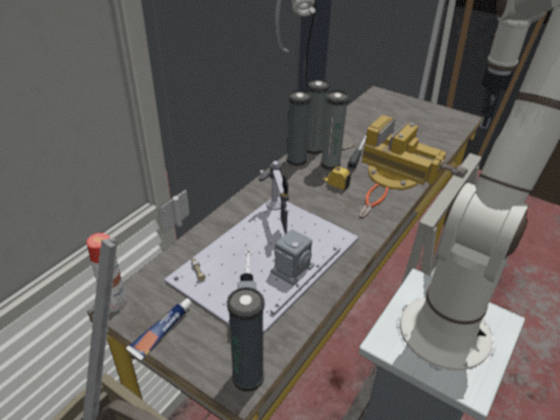

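The top view shows the plate over about (190–349, 162–268), with the camera at (203,238), the gear unit at (270,241), the mirror post at (340,162) and the grip near (306,200). I'll enlarge that area.

```bash
python3 - <<'E'
from h import *
z=load('top0');c=z['p'][145:280,180:360,::-1]
cv2.imwrite('pics/c0.png',cv2.resize(c,None,fx=4.4,fy=4.4,interpolation=cv2.INTER_CUBIC))
E
```

```text
(no output)
```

View pics/c0.png

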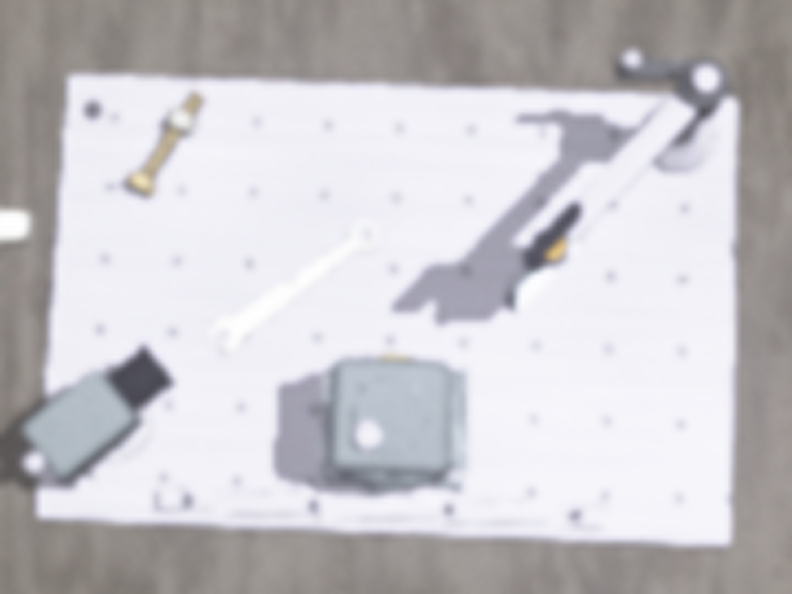

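The crop shows the plate corners at crop (68,73), (740,98), (731,545) and (36,518), and the pivot at (706,77). The grip bar runs from (577,208) to (535,262), the brass rim is at (397,358), and the black lens front spans about (145,348)–(170,385).

```bash
cat > geo.py <<'E'
from h import *
np.set_printoptions(precision=4,suppress=True)
z=load('top0')
P=lambda x,y,h:pt(z,180+x/4.4-.4,145+y/4.4-.4,height=h)
C=np.array([P(x,y,.012) for x,y in((68,73),(740,98),(731,545),(36,518))])[:,:2]
M=np.array([[.155,.235],[.155,-.235],[-.155,-.235],[-.155,.235]])
c=C.mean(0);H=M.T@(C-c);a=np.arctan2(H[0,1]-H[1,0],H[0,0]+H[1,1])
R=np.array([[np.cos(a),-np.sin(a)],[np.sin(a),np.cos(a)]])
W=lambda x,y:c+R@[x,y]
L=lambda p:R.T@(np.array(p[:2])-c)
E
python3 - <<'E'
from geo import *
print('plate',c,a,'resid',C-c-(R@M.T).T)
print('pivot',W(.125,-.195),'seen',P(706,77,.165),'mirror stop',W(.125,-.055))
for n,x,y,h in(('barA',577,208,.207),('barB',535,262,.207),('rim',397,358,.097),('lensA',145,348,.1),('lensB',170,380,.1),('camback',35,462,.107)): p=P(x,y,h);print(n,p,'plate',L(p))
# point cloud
v,u=np.mgrid[130:290,170:370];f=210/np.tan(np.radians(float(z['vfov']))/2);d=z['d'][v,u]
q=z['origin']+(np.stack([(u-z['cx'])/f,(v-z['cy'])/f,np.ones(u.shape)],-1)@z['attitude'].T)*d[...,None]
q=q[d>0].reshape(-1,3);q[:,:2]=(q[:,:2]-c)@R
print('plate z',np.median(q[(abs(q[:,0])<.15)&(abs(q[:,1])<.2)][:,2]))
for n,lo,hi in(('grip',.185,.23),('arm',.14,.16),('tops',.09,.135)):
    s=q[(q[:,2]>lo)&(q[:,2]<hi)&(abs(q[:,0])<.2)&(abs(q[:,1])<.26)]
    print(n,len(s)); 
    if n=='grip': print(s)
    if n=='tops':
        g=s[abs(s[:,1])<.15];print('gear ext',g.min(0),g.max(0)); k=s[s[:,1]>.12];print('cam',k.min(0),k.max(0),k[:,2].mean())
E
```

```text
plate [0.4937 0.0502] -0.06368328364937631 resid [[ 0.0005  0.0009]
 [-0.0003 -0.0011]
 [ 0.0003  0.0002]
 [-0.0006  0.    ]]
pivot [ 0.606  -0.1524] seen [ 0.6085 -0.1522  0.165 ] mirror stop [ 0.6149 -0.0126]
barA [ 0.5197 -0.067   0.207 ] plate [ 0.0334 -0.1153]
barB [ 0.488  -0.0412  0.207 ] plate [ 0.0001 -0.0916]
rim [0.4463 0.045  0.097 ] plate [-0.047  -0.0082]
lensA [0.4563 0.2064 0.1   ] plate [-0.0472  0.1535]
lensB [0.4353 0.1903 0.1   ] plate [-0.0671  0.1361]
camback [0.3846 0.2747 0.107 ] plate [-0.1231  0.2171]
plate z 0.01203780318269887
grip 80
[[ 0.0388 -0.1133  0.2047]
 [ 0.0387 -0.1159  0.2055]
 [ 0.0357 -0.1107  0.2062]
 [ 0.036  -0.1134  0.2053]
 [ 0.0358 -0.1159  0.2069]
 [ 0.0357 -0.1185  0.2078]
 [ 0.0332 -0.1083  0.2052]
 [ 0.0338 -0.111   0.2023]
 [ 0.0338 -0.1136  0.203 ]
 [ 0.0336 -0.1161  0.2043]
 [ 0.0339 -0.1187  0.2036]
 [ 0.0299 -0.1057  0.2076]
 [ 0.0295 -0.1081  0.2101]
 [ 0.0299 -0.1108  0.2086]
 [ 0.0311 -0.1136  0.2035]
 [ 0.0308 -0.1161  0.2052]
 [ 0.0324 -0.1191  0.1978]
 [ 0.0281 -0.1033  0.2032]
 [ 0.0272 -0.1057  0.2084]
 [ 0.0278 -0.1084 
[... 1081 characters left out ...]
0.2045]
 [ 0.0092 -0.0857  0.2011]
 [ 0.009  -0.0883  0.2029]
 [ 0.0089 -0.0909  0.2042]
 [ 0.0092 -0.0935  0.203 ]
 [ 0.0084 -0.0959  0.2079]
 [ 0.0091 -0.0986  0.2044]
 [ 0.0122 -0.1018  0.1877]
 [ 0.0063 -0.0858  0.2026]
 [ 0.0061 -0.0884  0.2042]
 [ 0.0064 -0.091   0.2033]
 [ 0.0058 -0.0935  0.2074]
 [ 0.0067 -0.0962  0.2025]
 [ 0.0086 -0.0991  0.1921]
 [ 0.0056 -0.0861  0.1915]
 [ 0.003  -0.0884  0.207 ]
 [ 0.0038 -0.0911  0.203 ]
 [ 0.0037 -0.0936  0.2042]
 [ 0.0034 -0.0889  0.1895]
 [ 0.0027 -0.0914  0.1937]
 [ 0.0032 -0.0941  0.1913]]
arm 328
tops 1427
gear ext [-0.1258 -0.1477  0.09  ] [0.1462 0.1491 0.1349]
cam [-0.129   0.1348  0.0904] [-0.0452  0.2271  0.1122] 0.10334901520735687
```

```bash
python3 - <<'E'
from geo import *
f=210/np.tan(np.radians(float(z['vfov']))/2)
for p in([.165,-.628,.231],[0,0,.3]):
    r=z['attitude'].T@(np.array(p)-z['origin']);print('tcp px',r[:2]/r[2]*f+[z['cx'],z['cy']])
v,u=np.mgrid[0:420,0:560];d=z['d']
q=z['origin']+(np.stack([(u-z['cx'])/f,(v-z['cy'])/f,np.ones(u.shape)],-1)@z['attitude'].T)*d[...,None]
q=q[d>0].reshape(-1,3)
print('cols y from',-.8,'; rows x; max z')
for x in np.arange(.05,.85,.1):
    print('%.2f'%x,[round(float(max([*q[(abs(q[:,0]-x)<.05)&(abs(q[:,1]-y)<.05)][:,2],-1])),2) for y in np.arange(-.8,.1,.1)])
# fit arm angle from grip cloud
b=q[(q[:,2]>.196)&(q[:,2]<.215)];l=(b[:,:2]-c)@R;s=(l[:,0]>-.02)&(l[:,0]<.06)&(l[:,1]<-.07)&(l[:,1]>-.14)
m=l[s].mean(0);e=np.linalg.svd(l[s]-m)[2][0]
print('grip',m,'world',c+R@m,'rad',np.hypot(*(m-[.125,-.195])),'phi',np.arctan2(.125-m[0],m[1]+.195),'bar',np.arctan(-e[0]/e[1]))
# target angle
S=np.array([-.046,-.008]);Ln=np.array([-.057,.145]);t=.54
for _ in range(5):
    F=np.array([.125,-.055])+.004*np.array([-np.cos(t),np.sin(t)]);un=lambda w:w/np.hypot(*w)
    n=un(un(Ln-F)+un(S-F));t=np.arctan2(n[1],-n[0])
print('theta',t)
E
```

```text
tcp px [550.1527 329.0094]
tcp px [290.6964 416.3328]
cols y from -0.8 ; rows x; max z
0.05 [-0.78, -0.79, -0.78, -0.78, -0.65, -0.78, 0.01, 0.46, 0.45]
0.15 [-0.05, -0.04, 0.35, 0.16, 0.16, -0.78, 0.0, 0.01, 0.02]
0.25 [0.0, 0.01, 0.13, 0.13, 0.01, 0.01, 0.01, 0.01, 0.01]
0.35 [0.01, 0.01, 0.19, 0.19, 0.02, 0.02, 0.02, 0.04, 0.12]
0.45 [0.01, 0.01, 0.19, 0.19, 0.07, 0.01, 0.02, 0.2, 0.21]
0.55 [0.01, 0.01, 0.03, 0.27, 0.27, 0.6, 0.16, 0.21, 0.21]
0.65 [0.01, 0.01, 0.26, 0.27, 0.71, 0.68, 0.17, 0.17, 0.02]
0.75 [0.19, 0.35, 0.52, 0.61, 0.72, 0.68, 0.61, 0.62, 0.62]
grip [ 0.0205 -0.1028] world [ 0.5076 -0.0537] rad 0.1393621740296543 phi 0.8475630133687512 bar 0.8279751738106956
theta 0.5492566440715996
```

```bash
cat > plan.py <<'E'
from h import *
from scipy.spatial.transform import Rotation as Ro
def plan(waypts,g,n0=None):
    """waypts: (xyz, tool-z turn in total, rows); straight moves from the present pose; prints rounded rows"""
    o=get_obs();p=o['ee_pos'].copy();A=o['eef_rot'].copy();out=[]
    for t,w,n in waypts:
        for i in range(n):
            s=np.round(A.T@((np.array(t)-p)/(n-i)),4);r=round(w/n,4)
            out.append([g,*map(float,s),0,0,r]);p=p+A@s;A=A@Ro.from_rotvec([0,0,r]).as_matrix()
    for k in range(0,len(out),8):print(str(out[k:k+8]).replace(' ',''))
    y=A[:,1];print('end',p.round(4),'y ang',np.arctan2(y[1],y[0]))
E
python3 - <<'E'
from plan import *
plan([([.165,-.628,.30],0,4),([.507,-.0535,.30],-2.10,20)],-1)
E
```

```text
[[-1,0.0,-0.0,-0.0174,0,0,0.0],[-1,0.0,-0.0001,-0.0174,0,0,0.0],[-1,0.0001,-0.0,-0.0174,0,0,0.0],[-1,0.0,-0.0001,-0.0174,0,0,0.0],[-1,0.0238,-0.0234,0.0,0,0,-0.105],[-1,0.0262,-0.0208,0.0,0,0,-0.105],[-1,0.0282,-0.018,0.0,0,0,-0.105],[-1,0.0299,-0.0149,0.0,0,0,-0.105]]
[[-1,0.0313,-0.0117,0.0001,0,0,-0.105],[-1,0.0324,-0.0083,0.0,0,0,-0.105],[-1,0.0331,-0.0049,0.0001,0,0,-0.105],[-1,0.0334,-0.0014,0.0,0,0,-0.105],[-1,0.0334,0.0021,0.0001,0,0,-0.105],[-1,0.033,0.0056,0.0,0,0,-0.105],[-1,0.0322,0.009,0.0001,0,0,-0.105],[-1,0.0311,0.0123,0.0,0,0,-0.105]]
[[-1,0.0296,0.0155,0.0001,0,0,-0.105],[-1,0.0278,0.0186,0.0,0,0,-0.105],[-1,0.0257,0.0214,0.0001,0,0,-0.105],[-1,0.0233,0.0239,0.0,0,0,-0.105],[-1,0.0207,0.0262,0.0001,0,0,-0.105],[-1,0.0178,0.0283,0.0,0,0,-0.105],[-1,0.0148,0.03,0.0001,0,0,-0.105],[-1,0.0115,0.0313,0.0,0,0,-0.105]]
end [ 0.507  -0.0536  0.3   ] y ang 0.7860481366949345
```

{"method": "arm_command", "body": {
  "motion": [
    [-1,0,0,-0.0174,0,0,0],
    [-1,0,0,-0.0174,0,0,0],
    [-1,0,0,-0.0174,0,0,0],
    [-1,0,0,-0.0174,0,0,0],
    [-1,0.0238,-0.0234,0,0,0,-0.105],
    [-1,0.0262,-0.0208,0,0,0,-0.105],
    [-1,0.0282,-0.018,0,0,0,-0.105],
    [-1,0.0299,-0.0149,0,0,0,-0.105]
  ]
}}

```text
t: 1.1
ee_pos: [0.2341, -0.513, 0.302]
eef_rot: [[0.777, 0.629, 0.0], [0.629, -0.777, -0.001], [-0.001, 0.001, -1.0]]
wrist_force: [1.3, -0.6, 0.2]
finger_gap: 0.0853
grasp_force: 0.0
```

{"method": "arm_command", "body": {
  "motion": [
    [-1,0.0313,-0.0117,0,0,0,-0.105],
    [-1,0.0324,-0.0083,0,0,0,-0.105],
    [-1,0.0331,-0.0049,0,0,0,-0.105],
    [-1,0.0334,-0.0014,0,0,0,-0.105],
    [-1,0.0334,0.0021,0,0,0,-0.105],
    [-1,0.033,0.0056,0,0,0,-0.105],
    [-1,0.0322,0.009,0,0,0,-0.105],
    [-1,0.0311,0.0123,0,0,0,-0.105]
  ]
}}

```text
t: 2.1
ee_pos: [0.3712, -0.2829, 0.3018]
eef_rot: [[0.05, 0.999, 0.0], [0.999, -0.05, -0.001], [-0.001, 0.001, -1.0]]
wrist_force: [0.1, -0.4, 0.1]
finger_gap: 0.0852
grasp_force: 0.0
```

{"method": "arm_command", "body": {
  "motion": [
    [-1,0.0296,0.0155,0,0,0,-0.105],
    [-1,0.0278,0.0186,0,0,0,-0.105],
    [-1,0.0257,0.0214,0,0,0,-0.105],
    [-1,0.0233,0.0239,0,0,0,-0.105],
    [-1,0.0207,0.0262,0,0,0,-0.105],
    [-1,0.0178,0.0283,0,0,0,-0.105],
    [-1,0.0148,0.03,0,0,0,-0.105],
    [-1,0.0115,0.0313,0,0,0,-0.105]
  ]
}}

```text
t: 3.1
ee_pos: [0.5079, -0.0525, 0.3012]
eef_rot: [[-0.712, 0.703, 0.0], [0.703, 0.712, -0.0], [-0.0, 0.0, -1.0]]
wrist_force: [-0.6, -0.2, -0.4]
finger_gap: 0.0857
grasp_force: 0.0
```

```bash
python3 - <<'E'
from plan import *
np.set_printoptions(precision=4,suppress=True)
o=get_obs();print(o['joint_positions'],o['ee_pos'])
p,d,c=snap('wrist','w1');print(c)
A=np.array(c['attitude']);f=210/np.tan(np.radians(c['vfov'])/2)
def proj(P):
    r=A.T@(np.array(P)-c['origin']);t=np.arctan2(np.hypot(*r[:2]),r[2]);return r[:2]/np.hypot(*r[:2])*t*f+[c['cx'],c['cy']]
g=np.array([.507,-.0535,.207]);a=.786;n=np.array([np.cos(a),np.sin(a),0]);l=np.array([-n[1],n[0],0])
for s in(-1,1):
  for k in(-1,1):print(proj(g+s*.005*n+k*.023*l))
E
```

```text
[ 0.9748  0.3157 -1.11    1.7969  0.3012  1.2154  0.5694] [ 0.5079 -0.0525  0.3012]
{'vfov': 65.70646984690485, 'cx': 272.88670874188125, 'cy': 212.79872388116254, 'origin': array([0.4469, 0.0075, 0.4429]), 'attitude': array([[ 0.7032,  0.6716,  0.2334],
       [ 0.711 , -0.6641, -0.2312],
       [-0.0003,  0.3286, -0.9445]])}
[265.1345 244.2497]
[264.9426 188.3231]
[277.6716 244.3104]
[278.2745 188.3843]
```

View pics/w1.png

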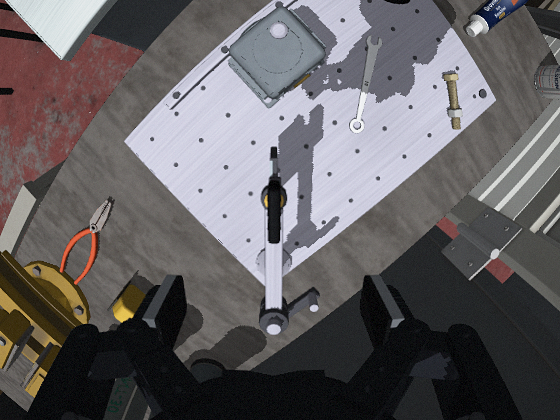

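The wrist view shows the bar at x 268–281, y 182–243, midway between the fingers at columns 182 and 363 and aligned with them. I'll descend and grip.

{"method": "arm_command", "body": {
  "motion": [
    [-1,0,0,0.0155,0,0,0],
    [-1,0,0,0.0155,0,0,0],
    [-1,0,0,0.0155,0,0,0],
    [-1,0,0,0.0155,0,0,0],
    [-1,0,0,0.0155,0,0,0],
    [-1,0,0,0.0155,0,0,0],
    [-1,0,0,0.0155,0,0,0],
    [-0.3,0,0,0.0145,0,0,0]
  ]
}}

```text
t: 4.15
ee_pos: [0.5071, -0.0542, 0.1769]
eef_rot: [[-0.708, 0.707, -0.0], [0.707, 0.708, 0.0], [0.0, -0.0, -1.0]]
wrist_force: [-0.5, -0.3, -0.1]
finger_gap: 0.0697
grasp_force: 0.0
```

{"method": "arm_command", "body": {
  "motion": [
    [0.3,0,0,0,0,0,0],
    [0.5,0,0,0,0,0,0],
    [0.7,0,0,0,0,0,0],
    [1,0,0,0,0,0,0],
    [1,0,0,0,0,0,0],
    [1,0,0,0,0,0,0],
    [1,0,0,0,0,0,0],
    [1,0,0,0,0,0,0]
  ]
}}

```text
t: 5.15
ee_pos: [0.5078, -0.0541, 0.1786]
eef_rot: [[-0.708, 0.707, 0.001], [0.707, 0.708, -0.0], [-0.001, 0.001, -1.0]]
wrist_force: [0.8, 0.7, 6.5]
finger_gap: 0.009
grasp_force: 59.7
```

Gripped (gap 9 mm, 60 N on the pads). Tool x points radially outward along the mirror arm, so each swing row is a constant chord along +y with a small inward x and a turn of +0.053.

{"method": "arm_command", "body": {
  "motion": [
    [1,-0.0002,0.0074,0,0,0,0.053],
    [1,-0.0002,0.0074,0,0,0,0.053],
    [1,-0.0002,0.0074,0,0,0,0.053],
    [1,-0.0002,0.0074,0,0,0,0.053],
    [1,-0.0002,0.0074,0,0,0,0.053],
    [1,-0.0002,0.0074,0,0,0,0.053],
    [1,-0.0002,0.0074,0,0,0,0.053],
    [1,-0.0002,0.0074,0,0,0,0.053]
  ]
}}

```text
t: 6.15
ee_pos: [0.5569, -0.0211, 0.1787]
eef_rot: [[-0.353, 0.935, 0.001], [0.935, 0.353, 0.001], [0.0, 0.001, -1.0]]
wrist_force: [-1.9, 2.8, 5.9]
finger_gap: 0.0091
grasp_force: 59.9
```

{"method": "arm_command", "body": {
  "motion": [
    [1,-0.0002,0.0074,0,0,0,0.053],
    [1,-0.0002,0.0074,0,0,0,0.053],
    [1,-0.0002,0.0074,0,0,0,0.053],
    [1,-0.0002,0.0074,0,0,0,0.053],
    [1,-0.0002,0.0074,0,0,0,0.053],
    [1,-0.0002,0.0074,0,0,0,0.053],
    [1,-0.0001,0.0037,0,0,0,0.026],
    [1,0,0,0,0,0,0]
  ]
}}

```text
t: 7.15
ee_pos: [0.6045, -0.0111, 0.1787]
eef_rot: [[-0.02, 1.0, 0.002], [1.0, 0.02, 0.002], [0.002, 0.002, -1.0]]
wrist_force: [1.3, 5.2, 4.7]
finger_gap: 0.0088
grasp_force: 59.6
```

{"method": "arm_command", "body": {
  "motion": [
    [1,-0.0001,0.002,0,0,0,0.0145],
    [1,-0.0001,0.002,0,0,0,0.0145],
    [1,0,0.002,0,0,0,0.0145],
    [1,0,0.002,0,0,0,0.0145],
    [1,0,0.001,0,0,0,0.007],
    [1,0,0.001,0,0,0,0.007],
    [1,0,0,0,0,0,0],
    [1,0,0,0,0,0,0]
  ]
}}

```text
t: 8.15
ee_pos: [0.614, -0.0111, 0.1787]
eef_rot: [[0.051, 0.999, 0.002], [0.999, -0.051, 0.003], [0.003, 0.002, -1.0]]
wrist_force: [0.5, 5.2, 4.8]
finger_gap: 0.0089
grasp_force: 59.7
```

{"method": "arm_command", "body": {
  "motion": [
    [1,0,0.001,0,0,0,0.007],
    [1,0,0.001,0,0,0,0.007],
    [1,0,0,0,0,0,0],
    [1,0,0,0,0,0,0],
    [1,0,0.001,0,0,0,0.003],
    [1,0,0,0,0,0,0],
    [1,0,0,0,0,0,0],
    [1,0,0,0,0,0,0]
  ]
}}

```text
t: 9.15
ee_pos: [0.617, -0.0113, 0.1787]
eef_rot: [[0.068, 0.998, 0.002], [0.998, -0.068, 0.003], [0.003, 0.002, -1.0]]
wrist_force: [0.6, 6.7, 5.2]
finger_gap: 0.0088
grasp_force: 59.7
```

{"method": "arm_command", "body": {
  "motion": [
    [1,0,0.001,0,0,0,0.007],
    [1,0,0,0,0,0,0],
    [1,0,0.001,0,0,0,0.007],
    [1,0,0,0,0,0,0],
    [1,0,0,0,0,0,0],
    [1,0,0,0,0,0,0],
    [1,0,0,0,0,0,0],
    [1,0,0,0,0,0,0]
  ]
}}

```text
t: 10.15
ee_pos: [0.6178, -0.0113, 0.1787]
eef_rot: [[0.082, 0.997, -0.001], [0.997, -0.082, 0.002], [0.002, -0.001, -1.0]]
wrist_force: [-4.3, 6.1, 8.4]
finger_gap: 0.0087
grasp_force: 60.1
```

```bash
python3 - <<'E'
from geo import *
o=get_obs();print(o['ee_pos'],o['wrist_force'],o['torque'],np.arctan2(o['eef_rot'][1,0],o['eef_rot'][0,0])-np.pi/2-a)
snap('side','s2')
p,d,cc=snap('wrist','w2')
cv2.imwrite('pics/w2c.png',cv2.resize(p[150:400,150:450,::-1],None,fx=2.4,fy=2.4,interpolation=cv2.INTER_CUBIC))
E
```

```text
[ 0.6178 -0.0113  0.1787] [-4.3065  6.1166  8.3883] [ 0.9783  0.755  -0.0023] -0.018535047960435647
```

View pics/w2c.png

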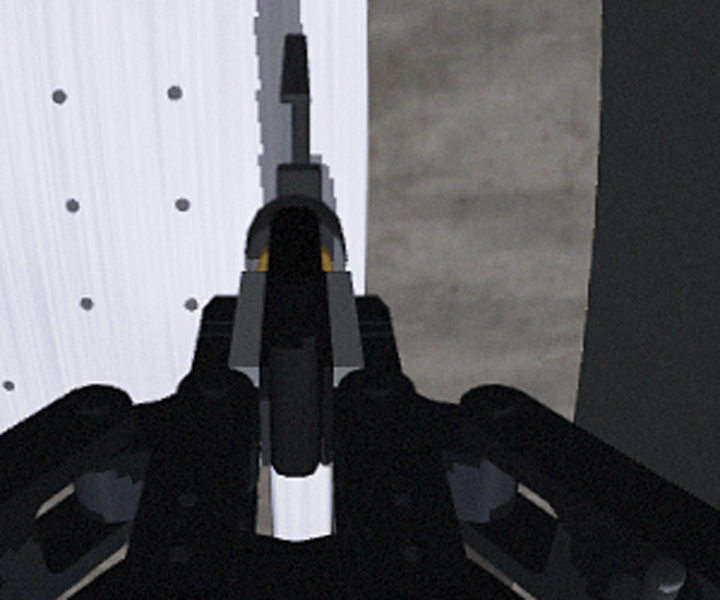

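The arm is at its stop: about 5 N of opposing force, and it stopped advancing. In the wrist view the bar is held between the pads and the arm is parallel to the plate edge. The tool already sits about 0.018 rad past arm-parallel, so the mirror still has to turn about 0.53 rad.

{"method": "arm_command", "body": {
  "motion": [
    [1,0,0,0,0,0,0.07],
    [1,0,0,0,0,0,0.07],
    [1,0,0,0,0,0,0.07],
    [1,0,0,0,0,0,0.07],
    [1,0,0,0,0,0,0.07],
    [1,0,0,0,0,0,0.07],
    [1,0,0,0,0,0,0.07],
    [1,0,0,0,0,0,0.04]
  ]
}}

```text
t: 11.25
ee_pos: [0.6182, -0.0115, 0.1787]
eef_rot: [[0.576, 0.817, -0.0], [0.817, -0.576, 0.002], [0.002, -0.001, -1.0]]
wrist_force: [-3.2, 6.3, 6.3]
finger_gap: 0.009
grasp_force: 60.0
```

```bash
python3 - <<'E'
from geo import *
o=get_obs();print(o['ee_pos'],o['wrist_force'],o['torque'],np.arctan2(o['eef_rot'][1,0],o['eef_rot'][0,0])-np.pi/2-a)
p,d,cc=snap('side','s3')
i1=cv2.resize(p[140:320,150:370,::-1],None,fx=3.6,fy=3.3,interpolation=cv2.INTER_CUBIC);cv2.imwrite('pics/s3c.png',i1)
p,d,cc=snap('wrist','w3')
cv2.imwrite('pics/w3c.png',cv2.resize(p[150:400,150:450,::-1],None,fx=2.4,fy=2.4,interpolation=cv2.INTER_CUBIC))
E
```

```text
[ 0.6182 -0.0115  0.1787] [-3.2307  6.2819  6.2738] [1.0047 0.5917 0.0682] -0.5502429506338651
```

View pics/w3c.png

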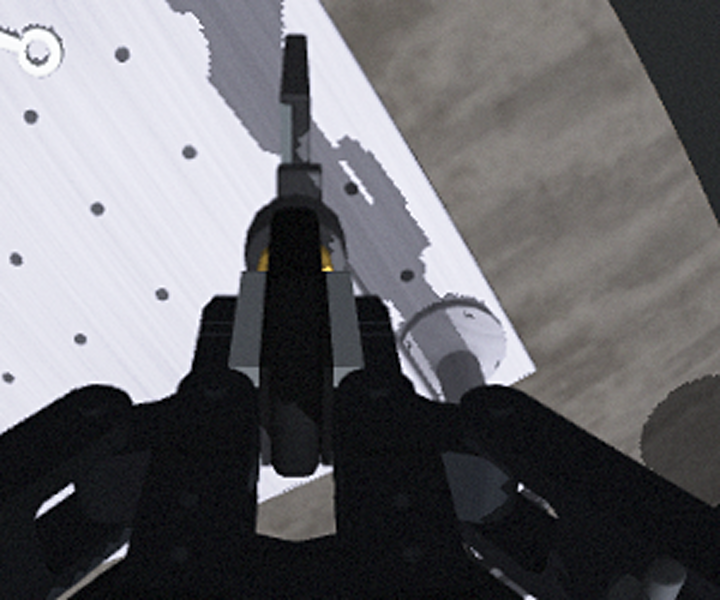

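View pics/s3c.png

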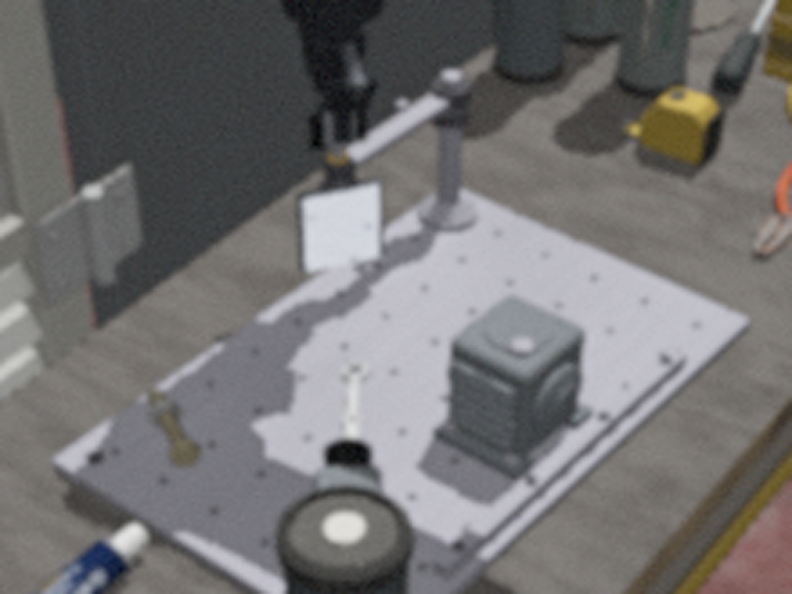

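The wrist view shows the bar still square in the pads, with no slip. The side view shows the arm along the plate's back edge and the mirror turned toward the camera. The measured angle is 0.550 against the wanted 0.549, the spring moment of 0.068 N m is as expected, and the arm is still pressing on its stop. I'm handing in.

```bash
python3 -c "
from cell import *
print(finish_job())"
```

```text
the job is handed in; nothing more can be done
None
```

I swung the mirror arm to its stop, turned the mirror to 0.55 rad (computed target 0.549), and handed the job in with the gripper still holding it at about 11.4 s; I got no view through the bench camera to confirm the sight glass is centred.

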